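# Shut the stop-tap cupboard and fit the right socket on its catch nut

## Task

Push the door of the small white cupboard shut until it clicks home on its catch, and with it shut try the three sockets on the brass nut at the front of the cupboard's top, above the door's free edge (the catch nut), until you find the one that drops fully down over the nut. Stand the sockets that do not fit back upright on the mat or the worktop, and finish still holding the one that fits, fully seated on the nut and upright, with the door still shut. Leave the spanner, the washer, the soap bottle and the brush where they are.

Things in the scene. Friction and masses are not known exactly. Their poses are not given: they have to be found in the camera images.
- cabinet: Small fixed white cupboard, 160 deep (x) x 270 wide (y) x 180 mm tall; origin at the centre of its underside, its door side faces its own -x, z up. On its flat top stand three brass hex nuts on round steel bosses (50 mm diameter, 6 mm high): one near each front corner (35 mm ahead of the centre, 95 mm to either side) and one at the back middle (45 mm behind the centre).
- catch_nut (a point): Middle of the catch nut's foot, on the top face of its boss, 186 mm above the worktop, over the door's free edge. Axes as the cupboard's; the nut's flats face its +-x and every 60 degrees; the nut cannot turn. The fitting socket, seated, has its origin here (rim on the boss); any other stops at least 6 mm higher, on the stud's end or the nut's top.
- hinge_nut (a point): The same point of the nut at the other front corner (not to be used). The three nuts are 16, 21 and 26 mm across flats and change places from run to run. Each is 10 mm high above its boss (top 2 mm 1.5 mm narrower, as lead-in) with a 10 mm stud standing out of it; the stud ends 28, 20 and 12 mm above the boss for the 16, 21 and 26 mm nut.
- door (a joint): Door angle in rad: 0 shut and home on the catch, growing as it opens towards the cupboard's -x side. Starts at 0.35 to 0.7 and stays where it is left. From about 0.06 a spring roller catch resists with about 5 N at door_face; below about 0.025 it pulls the door home and holds it there.
- door_hinge (a point): Point on the door's upright hinge axis, at the cupboard's front right edge (its -x, -y edge), 90 mm above the worktop. The door turns about vertical here.
- door_face (a point): Point on the door's outer face to push on: 165 mm from the hinge axis, 30 mm below the door's top edge, 144 mm above the worktop. Moves with the door; its -x axis is the outward normal. The door is 262 wide, 15 thick, 168 mm high; the hinge axis lies on its inner face. An upright bar handle stands 40 mm out, 232 mm from the hinge, clear of this point.
- mat: Fixed black rubber mat 200 x 340 x 4 mm under the sockets, origin at the centre of its underside. The three sockets (0.14 to 0.24 kg) differ outside only in their bands. Hex holes: yellow 18 mm across flats, 30 mm deep; blue 23 mm, 22 mm deep; red 28 mm, 14 mm deep, for the 16, 21 and 26 mm nut. Blue stops 6 mm up on the smallest nut, 10 mm on the largest.
- socket_red: Steel socket with a red band standing mouth down on the mat, 85 mm tall. Origin: centre of the mouth rim, z up. Lower 45 mm: hexagonal, 38 mm across flats, flats facing its +-x. Above, a square neck 24 mm wide, faces square to its x and y: grip it there, TCP 71 mm above the origin. The hex hole below has flats facing +-x; see mat for the holes.
- socket_yellow: Steel socket with a yellow band standing mouth down on the mat, 85 mm tall. Origin: centre of the mouth rim, z up. Lower 45 mm: hexagonal, 38 mm across flats, flats facing its +-x. Above, a square neck 24 mm wide, faces square to its x and y: grip it there, TCP 71 mm above the origin. The hex hole below has flats facing +-x; see mat for the holes.
- socket_blue: Steel socket with a blue band standing mouth down on the mat, 85 mm tall. Origin: centre of the mouth rim, z up. Lower 45 mm: hexagonal, 38 mm across flats, flats facing its +-x. Above, a square neck 24 mm wide, faces square to its x and y: grip it there, TCP 71 mm above the origin. The hex hole below has flats facing +-x; see mat for the holes.
- spanner: Bystander: open-ended spanner, 160 mm long, lying flat at the far edge of the mat.
- washer: Bystander: brass washer, 40 mm diameter, 5 mm thick, lying flat at the near edge of the mat.
- soap: Bystander: green soap bottle with black cap, 60 mm diameter, 170 mm tall.
- brush: Bystander: red hand brush, 200 mm long.

How it is judged (in metres and radians):
On the way, in this order (a step that is already met when the one before it is completed fails the run):
1. the door is shut, home on its catch (value of joint door below 0.012 rad), for 0.3 s.
2. with the door shut, a socket held by the fingers is fully seated on the catch nut (value of joint door below 0.012 rad and ((horizontal distance between socket_red and catch_nut below 0.003 m and z of socket_red in the frame of catch_nut between -0.003 and 0.0025 m and angle between socket_red's own z axis and vertical below 0.06 rad and contact force between the fingers and socket_red above 3 N) or (horizontal distance between socket_yellow and catch_nut below 0.003 m and z of socket_yellow in the frame of catch_nut between -0.003 and 0.0025 m and angle between socket_yellow's own z axis and vertical below 0.06 rad and contact force between the fingers and socket_yellow above 3 N) or (horizontal distance between socket_blue and catch_nut below 0.003 m and z of socket_blue in the frame of catch_nut between -0.003 and 0.0025 m and angle between socket_blue's own z axis and vertical below 0.06 rad and contact force between the fingers and socket_blue above 3 N))), for 0.2 s.
At the end, for the whole second after the job is handed in: The door angle is under 0.012 rad; one socket is gripped by the fingers (over 3 N) with its rim within 2.5 mm of the boss's top face, its axis within 3 mm of the catch nut's and within 0.06 rad of upright; the other two sockets stand still and upright (within 0.1 rad) on the mat or the worktop (value of joint door below 0.012 rad and ((horizontal distance between socket_red and catch_nut below 0.003 m and z of socket_red in the frame of catch_nut between -0.003 and 0.0025 m and angle between socket_red's own z axis and vertical below 0.06 rad and contact force between the fingers and socket_red above 3 N and height (world z) of socket_yellow between -0.003 and 0.008 m and angle between each of socket_yellow, socket_blue's own z axis and vertical below 0.1 rad and linear speed of each of socket_yellow, socket_blue below 0.02 m/s and height (world z) of socket_blue between -0.003 and 0.008 m) or (horizontal distance between socket_yellow and catch_nut below 0.003 m and z of socket_yellow in the frame of catch_nut between -0.003 and 0.0025 m and angle between socket_yellow's own z axis and vertical below 0.06 rad and contact force between the fingers and socket_yellow above 3 N and height (world z) of socket_red between -0.003 and 0.008 m and angle between each of socket_red, socket_blue's own z axis and vertical below 0.1 rad and linear speed of each of socket_red, socket_blue below 0.02 m/s and height (world z) of socket_blue between -0.003 and 0.008 m) or (horizontal distance between socket_blue and catch_nut below 0.003 m and z of socket_blue in the frame of catch_nut between -0.003 and 0.0025 m and angle between socket_blue's own z axis and vertical below 0.06 rad and contact force between the fingers and socket_blue above 3 N and height (world z) of socket_red between -0.003 and 0.008 m and angle between each of socket_red, socket_yellow's own z axis and vertical below 0.1 rad and linear speed of each of socket_red, socket_yellow below 0.02 m/s and height (world z) of socket_yellow between -0.003 and 0.008 m))); the arm keeps its last pose, push and grip.
It fails at once if a bystander (spanner, washer, soap, brush) is moved by more than 30 mm (distance of any of spanner, washer, soap, brush from where it was at the start of the episode above 0.03 m).
It also fails if it takes over 72 s, if anything falls off the work surface, if the arm or the gripper's body presses on something with over 40 N, if the wrist force passes 120 N, or if a joint passes its speed limit or range.

## Robot

A 7-joint arm with a two-finger parallel gripper is mounted at the origin on the work surface. World frame = base frame: x ahead of the robot, y to its left, z up, the work surface at z = 0. Lengths are in mm, angles in rad, forces in N, time in s.
With the tool pointing down it reaches from about 400 to 875 mm from the base axis. Payload 4.4 kg.
Tool frame: the origin (TCP) lies between the finger pads, 19 mm behind the fingertips; this is the grasp point; z points along the fingers, y is the line along which they close (so a half turn about z gives the same grasp; the last joint's range is limited). The gripper opens to 85 mm and grips with 20 to 120 N. Pads are 22 mm wide; open, the fingers measure 114 mm over their backs; the gripper's body (76 mm by 85 mm) begins 54 mm behind the grasp point. The pads swing forward as they close: fully open they stand 13 mm farther back than shut.
Start: joints at [1.084, 0.628, 0.038, 1.517, -0.027, 0.996, -0.02], TCP at [265.546, -593.298, 250.013] pointing down, gripper open.
Joint ranges: [-3.06, 3.06], [-0.37, 2.12], [-1.25, 1.32], [0.18, 2.47], [-1.1, 4.24], [0.23, 1.98], [-2.94, 2.94]. Speed limits (rad/s): [2.57, 2.57, 3.14, 3.14, 3.14, 3.14, 3.14].

## Interface

Orientations are given as [roll, pitch, yaw] about the fixed x, y, z axes, in that order (R = Rz(yaw) Ry(pitch) Rx(roll)).
In Python, from cell import ctrl gives the robot as it stands.
- The arm moves only by the tool carry_out, never from a script. Its argument "deltas" is one flat list of numbers, 7 for each row, row after row: the turn, a rotation vector about the tool's x, y, z in degrees, then the shift along the tool's x, y, z in m, then the closure, from -1 (fully open) to 1 (shut). In form: [wx, wy, wz, dx, dy, dz, claw, wx, wy, wz, dx, dy, dz, claw, ...]. A call has 1 to 12 rows; each row shifts and turns the commanded pose from where the row before left it, along the tool's axes as they then stand; what a row does not reach is not made up. A row lasts 1/8 s, in which the tool goes at most 62.5 mm and 10.7 degrees, less where a joint would pass 70% of its speed; a pose out of reach is approached as far as the arm can. A call with a gripper value outside its range is refused whole. The fingers move at their own pace and stop on an object; the grip force is fixed at half the most. Time passes only in rows, so rows that do not move let the fingers close. It gives the time, the measured TCP pose, the force, the opening and the grip force at its end, in the units of the state.
- ctrl.read_state(): the state, without advancing time (a new reading comes with each control period).
- ctrl.get_image(name): name is "scene" or "top"; returns the picture (384x512x3 uint8, red, green, blue); there is no depth.
- ctrl.calibration(name): a dict with "mtx" (3x3 intrinsics, pixels), "distortion" ([k1, k2, p1, p2, k3] as OpenCV has them; the pictures are not rectified), "R" (3x3) and "t" (3): a world point X has camera coordinates R X + t. Camera axes: x right, y down, z forward; pixel columns grow to the right and rows downward; lengths in mm; the calibration is good to about 2 mm. A picture is of the moment at which its call begins. calibration takes no time and is no camera call.
- ctrl.finish_job(): hands the job in; it is judged then, once.
The state is a dict: "clock": time; "qpos": joint angles; "qd": joint speeds; "tau": joint torques, N m; "eef_pos": TCP position; "tool_rot": TCP orientation; "force": force on the tool from outside, world axes, zero at the start; "torque": the same for the moment, N m; "width": finger opening in mm; "gripper_force": force on a finger pad.
Only numpy, scipy, OpenCV 4.12 (cv2) and the standard library are available. Lean on these libraries where they do the work, as an engineer would, in place of code of your own. Each camera call takes 0.05 s, during which the arm holds its last target. There are 200 camera calls.

## Working session

There is one attempt and no reset: what is moved stays moved. The work goes in short steps, Python scripts to look and compute and a tool call to move; the robot and the scene stay as the last step left them, time stands still between calls to the robot, and variables do not carry over. Pictures are saved under pics/ and viewed, at most 10 in all, crops included, and the job is handed in when it is done.

Besides the shell and the picture viewer there is one more tool, called as a command line: name --argument value ..., lists and objects as JSON in quotes. carry_out: Moves the arm, as the interface text tells. Its arguments: {"type":"object","properties":{"deltas":{"type":"array"}},"required":["deltas"]}

```bash
mkdir -p pics; ls; python3 - <<'E'
from cell import ctrl
import cv2,numpy as np
for n in("scene","top"):
    im=ctrl.get_image(n); cv2.imwrite(f"pics/{n}0.png",im[:,:,::-1])
    c=ctrl.calibration(n); print(n,np.round(c["mtx"],1).tolist(),np.round(c["distortion"],3),(-np.array(c["R"]).T@np.array(c["t"])).round())
    print(np.round(c["R"],3).tolist())
print(ctrl.read_state())
E
```

```text
pics
scene [[442.2, 0.0, 247.7], [0.0, 442.2, 190.8], [0.0, 0.0, 1.0]] [-0.167  0.     0.     0.     0.   ] [1513.  121. 1074.]
[[-0.18, 0.983, 0.019], [0.682, 0.139, -0.718], [-0.708, -0.117, -0.696]]
top [[408.4, 0.0, 255.5], [0.0, 408.4, 193.3], [0.0, 0.0, 1.0]] [-0.064  0.     0.     0.     0.   ] [ 388.  -19. 1128.]
[[0.012, -0.999, 0.036], [-0.985, -0.018, -0.169], [0.17, -0.034, -0.985]]
{'clock': 0.1, 'qpos': array([ 1.08418266,  0.62922127,  0.03848255,  1.51829948, -0.02700022,
        0.9963134 , -0.02003049]), 'qd': array([-0.00058775, -0.00195762, -0.00181094, -0.00231356, -0.00097314,
       -0.00018999,  0.00041449]), 'tau': array([ 3.62264720e-03, -5.64525533e+01,  1.23056240e+00, -1.93971705e+01,
        1.12860667e-02,  5.48390904e-03,  1.06498490e-05]), 'eef_pos': array([ 265.31160217, -592.78964881,  249.19262478]), 'tool_rot': array([-3.13987057e+00,  3.85748678e-05,  4.20751803e-01]), 'force': array([1.21574984, 0.01607566, 0.11461701]), 'torque': array([ 0.01286086, -0.0027595 , -0.08020905]), 'gripper_force': 0.0, 'width': 85.35628302780344}
```

View pics/scene0.png

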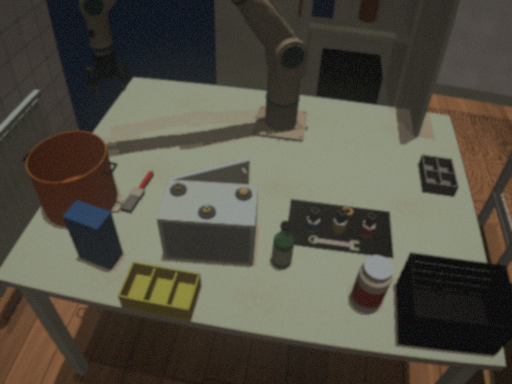

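View pics/top0.png

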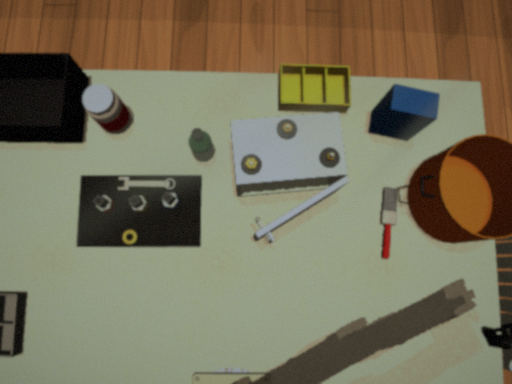

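The scene view shows the cupboard with three nuts (near 178,188 / 207,211 / 243,192) and the sockets on the mat (313,217 / 341,220 / 368,225). In the top view +x is up and +y is left. The nuts are at (251,163), (330,156) and (287,128), the sockets at (102,202), (138,202) and (170,199), and the door runs from (345,180) to (258,238).

```bash
cat > h.py <<'E'
from cell import ctrl
import cv2,numpy as np
def ray(n,px):
    c=ctrl.calibration(n);R=np.array(c["R"]);t=np.array(c["t"])
    u=cv2.undistortPoints(np.array(px,float).reshape(-1,1,2),np.array(c["mtx"]),np.array(c["distortion"])).reshape(-1,2)
    return -R.T@t,np.c_[u,np.ones(len(u))]@R
def plane(n,px,z):
    o,d=ray(n,px); return o+d*((z-o[2])/d[:,2])[:,None]
def proj(n,X):
    c=ctrl.calibration(n)
    return cv2.projectPoints(np.array(X,float).reshape(-1,3),cv2.Rodrigues(np.array(c["R"]))[0],np.array(c["t"],float),np.array(c["mtx"]),np.array(c["distortion"]))[0].reshape(-1,2)
def crop(n,im,x0,y0,x1,y1,k,f):
    cv2.imwrite(f,cv2.resize(im[y0:y1,x0:x1,::-1],None,fx=k,fy=k,interpolation=cv2.INTER_CUBIC))
E
python3 - <<'E'
from h import *
im=ctrl.get_image("top")
a=cv2.resize(im[105:225,225:360],None,fx=5,fy=5,interpolation=cv2.INTER_CUBIC)
cv2.imwrite("pics/c1.png",a[:,:,::-1])
b=cv2.resize(im[170:250,72:208],None,fx=5.8,fy=5.8,interpolation=cv2.INTER_CUBIC)
cv2.imwrite("pics/c2.png",b[:,:,::-1])
print(plane("top",[[251,163],[330,156],[287,128]],186).round())
print(plane("top",[[102,202],[138,202],[170,199]],89).round())
E
```

```text
[[ 624.  -40.  186.]
 [ 645. -229.  186.]
 [ 713. -126.  186.]]
[[538. 339.  89.]
 [539. 246.  89.]
 [549. 165.  89.]]
```

View pics/c1.png

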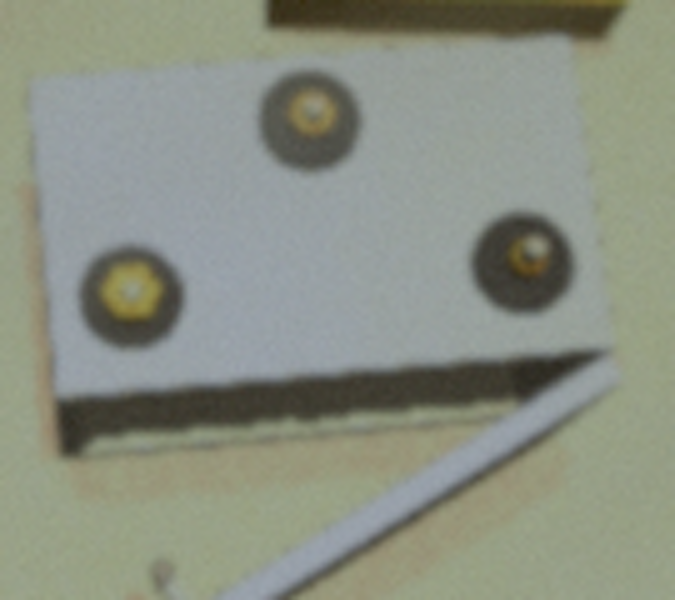

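View pics/c2.png

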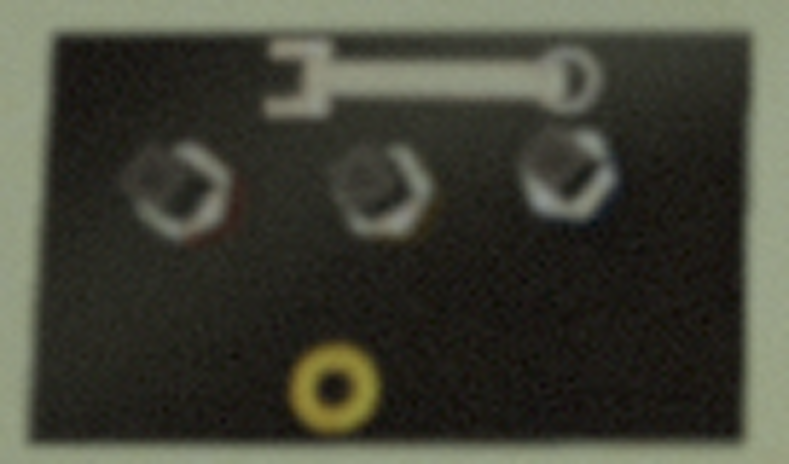

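The catch nut, front left at (251,163), is clearly the largest (about 28 mm over the corners), so red should fit. Next I fit the poses.

```bash
cat > fit.py <<'E'
from h import *
from scipy.optimize import least_squares
def bosses(n,im):
    g=im.astype(float).mean(2); S=8
    big=cv2.resize(g,None,fx=1,fy=1)
    return g
def sockfit(n,im,x0,y0,z0=4,rng=14):
    g=cv2.GaussianBlur(im.astype(np.float32).mean(2),(3,3),0); K=6
    c=proj(n,[[x0,y0,z0+45]])[0]; r=26; u0,v0=int(c[0])-r,int(c[1])-r
    G=cv2.resize(g[v0:v0+2*r,u0:u0+2*r],None,fx=K,fy=K,interpolation=cv2.INTER_CUBIC)
    def tr(X): return np.round(((proj(n,X)-[u0,v0]+.5)*K-.5)*16).astype(np.int32)
    def sc(p):
        x,y,a=p
        def ring(m,R,z,ph): 
            t=a+ph+np.arange(m)*2*np.pi/m; return np.c_[x+R*np.cos(t),y+R*np.sin(t),np.full(m,z)]
        H=38/np.sqrt(3)
        hexm=np.zeros(G.shape,np.uint8);nk=hexm.copy();out=hexm.copy()
        cv2.fillConvexPoly(hexm,tr(ring(6,H,z0+45,np.pi/6)),1,shift=4)
        cv2.fillConvexPoly(out,tr(ring(6,H+5,z0+45,np.pi/6)),1,shift=4)
        N=12*np.sqrt(2)
        hull=cv2.convexHull(np.r_[tr(ring(4,N,z0+45,np.pi/4)),tr(ring(4,N,z0+85,np.pi/4))])
        cv2.fillConvexPoly(nk,hull,1,shift=4)
        i=(hexm==1)&(nk==0); o=((out==1)|(nk==1))&~i
        return G[i].mean()-G[o].mean()
    best=[]
    for a in np.radians(np.arange(0,180,10)):
        b=max((sc((x0+dx,y0+dy,a)),x0+dx,y0+dy,a) for dx in range(-rng,rng+1,4) for dy in range(-rng,rng+1,4)); best.append(b)
    best.sort(reverse=True); res=[]
    from scipy.optimize import minimize
    for b in best[:5]:
        m=minimize(lambda q:-sc((q[0],q[1],q[2]/20)),[b[1],b[2],b[3]*20],method="Nelder-Mead",options=dict(initial_simplex=[[b[1],b[2],b[3]*20],[b[1]+2,b[2],b[3]*20],[b[1],b[2]+2,b[3]*20],[b[1],b[2],b[3]*20+2]],xatol=.05,fatol=.01))
        res.append((round(-m.fun,2),*np.round(m.x[:2],1),round(np.degrees(m.x[2]/20)%180,1)))
    return sorted(res,reverse=True)
E
python3 - <<'E'
from fit import *
ims={n:ctrl.get_image(n) for n in("top","scene")}
def boss(n,c):
    g=cv2.resize(ims[n].astype(np.float32).mean(2)[int(c[1])-16:int(c[1])+17,int(c[0])-16:int(c[0])+17],None,fx=8,fy=8,interpolation=cv2.INTER_CUBIC)
    x0,y0=int(c[0])-16,int(c[1])-16
    m=((g<120)).astype(np.uint8)
    cs,_=cv2.findContours(m,0,2); cs=[k for k in cs if cv2.contourArea(k)>800]
    k=min(cs,key=lambda k:np.hypot(*(k.mean((0,1))-132)))
    k=cv2.convexHull(k);(cx,cy),ax,_=cv2.fitEllipse(k)
    return [(cx+.5)/8-.5+x0,(cy+.5)/8-.5+y0],np.array(ax)/8
L=np.array([[-35,95],[-35,-95],[45,0]])
for n,cs in(("top",[(251,163),(329,157),(287,129)]),("scene",[(243,194),(178,189),(207,213)])):
    P=[]
    for c in cs:
        e,ax=boss(n,c); P.append(plane(n,[e],186)[0,:2]); print(n,np.round(e,1),ax.round(1),P[-1].round(1))
    P=np.array(P)
    r=least_squares(lambda q:(P-q[:2]-L@np.array([[np.cos(q[2]),np.sin(q[2])],[-np.sin(q[2]),np.cos(q[2])]])).ravel()/1,[650,-130,0])
    print("cab",r.x.round(3),r.fun.round(1))
for nm,(x,y) in dict(red=(532,332),yel=(534,241),blue=(544,163)).items():
    for n in ims: print(nm,n,sockfit(n,ims[n],x,y)[:3])
# door free end in top: door top edge z=174
print(plane("top",[[225+.2*220,105+.2*598],[225+.2*610,105+.2*362]],174).round())
E
```

```text
top [250.8 164.1] [20.7 21.1] [620.9 -39.2]
top [329.1 157.2] [20.5 21.1] [ 642.1 -227. ]
top [286.5 128.8] [20.2 20.6] [ 710.8 -124.3]
cab [ 6.66187e+02 -1.29266e+02  1.12000e-01] [ 0.1 -0.5  0.   0.6 -0.1 -0.1]
scene [243.2 193.9] [14.1 18.1] [625.2 -38.2]
scene [177.8 189.5] [14.7 18.1] [ 645.1 -226.9]
scene [206.5 211.9] [15.3 19. ] [ 714.6 -123.7]
cab [ 6.69898e+02 -1.28687e+02  1.06000e-01] [ 0.2 -0.2 -0.1 -0.  -0.1  0.2]Traceback (most recent call last):
  File "<stdin>", line 20, in <module>
  File "fit.py", line 27, in sockfit
    b=max((sc((x0+dx,y0+dy,a)),x0+dx,y0+dy,a) for dx in range(-rng,rng+1,4) for dy in range(-rng,rng+1,4)); best.append(b)
  File "fit.py", line 27, in <genexpr>
    b=max((sc((x0+dx,y0+dy,a)),x0+dx,y0+dy,a) for dx in range(-rng,rng+1,4) for dy in range(-rng,rng+1,4)); best.append(b)
           ~~^^^^^^^^^^^^^^^^^
  File "fit.py", line 21, in sc
    hull=cv2.convexHull(np.r_[tr(ring(4,N,z0+45,np.pi/4)),tr(ring(4,N,z0+85,np.pi/4))])
                              ~~^^^^^^^^^^^^^^^^^^^^^^^^^
  File "fit.py", line 11, in tr
    def tr(X): return np.round(((proj(n,X)-[u0,v0]+.5)*K-.5)*16).astype(np.int32)
                                 ~~~~^^^^^
  File "h.py", line 10, in proj
    c=ctrl.calibration(n)
ValueError: time passes only in moves, steps and waits
```

```bash
python3 - <<'E'
s=open('h.py').read().replace("def ray","import functools\n@functools.lru_cache(None)\ndef cal(n): return ctrl.calibration(n)\ndef ray",1).replace("c=ctrl.calibration(n)","c=cal(n)")
open('h.py','w').write(s)
E
cat >> h.py <<'E'
from scipy.spatial.transform import Rotation as Ro
def to(p,yawdeg=None):
    """shift (tool axes, mm) and tool z turn (deg) from measured pose to world TCP p"""
    s=ctrl.read_state(); R=Ro.from_euler("xyz",s["tool_rot"]).as_matrix()
    yaw=np.degrees(s["tool_rot"][2]); d=R.T@(np.array(p)-s["eef_pos"])
    print("at",s["eef_pos"].round(1),"yaw",yaw.round(2),"shift",d.round(1),"turn_z",None if yawdeg is None else round(-((yawdeg-yaw+90)%180-90),2))
E
timeout 200 python3 - <<'E'
from fit import *
ims={n:ctrl.get_image(n) for n in("top","scene")}
for nm,(x,y) in dict(red=(532,332),yel=(534,241),blue=(544,163)).items():
    for n in ims: print(nm,n,sockfit(n,ims[n],x,y)[:3])
print(plane("top",[[225+.2*220,105+.2*598],[225+.2*610,105+.2*362]],174).round())
a=.109;c=np.array([668,-129]);A=np.array([[np.cos(a),-np.sin(a)],[np.sin(a),np.cos(a)]])
h=c+A@[-80,-135]
print("hinge",h,"catch",c+A@[-35,95])
for th in(.7,.6,.5,.4,0):
    b=a-th  # door direction +y rotated to -x on opening: direction of door from hinge
    for s in(1,-1):
        d=a+s*th; u=np.array([-np.sin(d),np.cos(d)]);nn=-np.array([np.cos(d),np.sin(d)])
        print(th,s,"face",(h+165*u+15*nn).round(),"free top corner px",proj("top",[[*(h+262*u+15*nn),174]]).round())
to(h)if 0 else None
E
```

```text
red top [(np.float64(40.76), np.float64(542.8), np.float64(349.7), np.float64(141.8)), (np.float64(40.75), np.float64(542.9), np.float64(349.7), np.float64(142.8)), (np.float64(40.49), np.float64(542.8), np.float64(349.7), np.float64(136.9))]
red scene [(np.float64(36.35), np.float64(541.0), np.float64(350.9), np.float64(41.7)), (np.float64(36.33), np.float64(541.4), np.float64(351.2), np.float64(40.7)), (np.float64(36.27), np.float64(541.1), np.float64(350.8), np.float64(43.7))]
yel top [(np.float64(40.94), np.float64(544.6), np.float64(257.5), np.float64(118.2)), (np.float64(40.94), np.float64(544.6), np.float64(257.5), np.float64(118.0)), (np.float64(40.88), np.float64(544.3), np.float64(257.7), np.float64(119.5))]
yel scene [(np.float64(36.06), np.float64(544.0), np.float64(258.0), np.float64(125.6)), (np.float64(36.01), np.float64(544.2), np.float64(258.1), np.float64(125.3)), (np.float64(35.33), np.float64(544.1), np.float64(258.1), np.float64(40.4))]
blue top [(np.float64(43.77), np.float64(554.3), np.float64(173.3), np.float64(54.1)), (np.float64(43.76), np.float64(554.3), np
[... 348 characters left out ...]
1.7))]
[[ 479.  -84.  174.]
 [ 596. -272.  174.]]
hinge [ 603.16064881 -271.9015694 ] catch [622.87320417 -38.37123912]
0.7 1 face [ 473. -169.] free top corner px [[276. 257.]]
0.7 -1 face [ 683. -127.] free top corner px [[254. 119.]]
0.6 1 face [ 484. -156.] free top corner px [[268. 249.]]
0.6 -1 face [ 668. -119.] free top corner px [[249. 128.]]
0.5 1 face [ 496. -145.] free top corner px [[261. 241.]]
0.5 -1 face [ 652. -114.] free top corner px [[245. 138.]]
0.4 1 face [ 510. -135.] free top corner px [[254. 232.]]
0.4 -1 face [ 636. -110.] free top corner px [[242. 148.]]
0 1 face [ 570. -110.] free top corner px [[239. 190.]]
0 -1 face [ 570. -110.] free top corner px [[239. 190.]]
```

carry_out --deltas '[0,0,0,0.029,-0.0255,0.003,1,0,0,0,0.029,-0.0255,0.003,1,0,0,0,0.029,-0.0255,0.003,1,0,0,0,0.029,-0.0255,0.003,1,0,0,0,0.029,-0.0255,0.003,1,0,0,0,0.029,-0.0255,0.003,1,0,0,0,0.029,-0.0255,0.003,1,0,0,0,0.029,-0.0255,0.003,1,0,0,0,0.029,-0.0255,0.003,1,0,0,0,0.029,-0.0255,0.003,1,0,0,0,0.029,-0.0255,0.003,1,0,0,0,0.029,-0.0255,0.003,1]'

```text
clock: 1.85
eef_pos: [458.8, -170.7, 214.2]
tool_rot: [3.141, -0.001, 0.421]
force: [1.2, -0.7, -0.5]
width: -0.3
gripper_force: 0.0
```

```bash
python3 - <<'E'
from h import *
to([465,-166,158],18)
E
```

```text
at [ 458.8 -170.7  214.2] yaw 24.11 shift [ 7.5 -1.8 56.2] turn_z 6.11
```

carry_out --deltas '[0,0,0,0,0,0.018,1,0,0,0,0,0,0.018,1,0,0,0,0,0,0.018,1,0,0,0,0.01,-0.0015,0,1,0,0,0,0.01,-0.0015,0,1,0,0,0,0.01,-0.0015,0,1,0,0,0,0.01,-0.0015,0,1,0,0,0,0.01,-0.0015,0,1,0,0,0,0.01,-0.0015,0,1,0,0,0,0.01,-0.0015,0,1,0,0,0,0.01,-0.0015,0,1,0,0,0,0.01,-0.0015,0,1]'

```text
clock: 3.35
eef_pos: [535.4, -122.5, 160.0]
tool_rot: [-3.142, 0.0, 0.421]
force: [-0.3, -0.2, -0.7]
width: -0.1
gripper_force: 0.3
```

```bash
python3 - <<'E'
from h import *
to([557,-111,158],18)
im=ctrl.get_image("top"); crop("top",im,225,105,360,225,5,"pics/c3.png")
E
```

```text
at [ 535.4 -122.5  160. ] yaw 24.1 shift [24.4 -1.6  2. ] turn_z 6.1
```

carry_out --deltas '[0,0,0,0.004,-0.0005,0,1,0,0,0,0.004,-0.0005,0,1,0,0,0,0.004,-0.0005,0,1,0,0,0,0.004,-0.0005,0,1,0,0,0,0.003,0,0,1,0,0,0,0.003,0,0,1]'

```text
clock: 4.15
eef_pos: [549.9, -114.0, 159.8]
tool_rot: [-3.14, 0.009, 0.419]
force: [-13.5, -5.8, 10.5]
width: -0.0
gripper_force: 6.8
```

carry_out --deltas '[0,0,0,0.003,0,0,1,0,0,0,0,0,0,1]'

```text
clock: 4.4
eef_pos: [553.8, -112.9, 159.7]
tool_rot: [-3.141, 0.006, 0.418]
force: [-4.7, -4.0, 1.8]
width: -0.0
gripper_force: 2.7
```

```bash
python3 - <<'E'
from h import *
im=ctrl.get_image("top"); crop("top",im,225,105,360,225,5,"pics/c4.png")
E
```

```text
(no output)
```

View pics/c4.png

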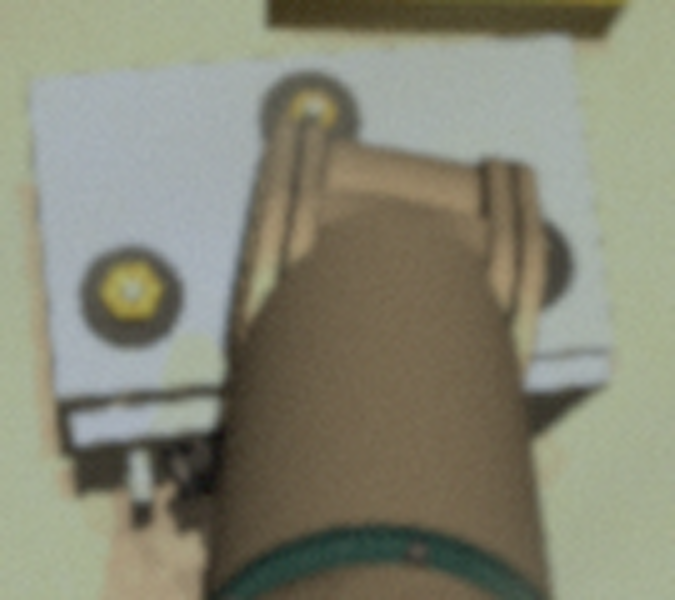

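The door (edge around rows 400–440 in the crop) is almost parallel to the cupboard front, with a slightly wider gap at the free edge. I push on gently.

carry_out --deltas '[0,0,0,0.003,0,0,1,0,0,0,0.003,0,0,1,0,0,0,0.002,0,0,1,0,0,0,0,0,0,1]'

```text
clock: 4.95
eef_pos: [558.0, -110.8, 159.6]
tool_rot: [-3.139, 0.012, 0.417]
force: [-14.4, -6.2, 10.9]
width: -0.1
gripper_force: 7.4
```

carry_out --deltas '[0,0,0,0.004,0,0,1,0,0,0,0,0,0,1]'

```text
clock: 5.2
eef_pos: [558.2, -110.6, 159.4]
tool_rot: [-3.137, 0.019, 0.416]
force: [-21.5, -8.6, 14.7]
width: -0.1
gripper_force: 11.2
```

carry_out --deltas '[0,0,0,-0.014,0,0,1,0,0,0,-0.015,0,0,1,0,0,0,-0.015,0,0,1,0,0,0,-0.01,0,-0.02,1,0,0,0,0,0,-0.03,-1,0,0,0,0,0,-0.03,-1,0,0,0,0.012,-0.036,-0.02,-1,0,0,0,0.016,-0.036,0,-1,0,0,0,0.016,-0.036,0,-1,0,0,0,0.016,-0.036,0,-1,0,0,0,0.016,-0.036,0,-1]'

```text
clock: 6.58
eef_pos: [514.2, 68.7, 260.1]
tool_rot: [-3.142, -0.001, 0.421]
force: [0.4, 0.2, 0.3]
width: 85.6
gripper_force: 0.0
```

```bash
timeout 300 python3 - <<'E'
from fit import *
im=ctrl.get_image("top"); sc=ctrl.get_image("scene")
crop("top",im,225,105,360,225,5,"pics/c5.png")
cv2.imwrite("pics/s5.png",sc[:,:,::-1]); 
big=cv2.resize(sc[195:260,285:395],None,fx=7,fy=7,interpolation=cv2.INTER_CUBIC)
cv2.imwrite("pics/c6.png",big[:,:,::-1])
to([542,350.3,160],42)
print(sockfit("scene",sc,542,350,rng=4))
E
```

```text
at [514.   73.2 260.1] yaw 24.57 shift [ 140.5 -240.1  101.1] turn_z -17.43
[(np.float64(36.61), np.float64(541.4), np.float64(350.7), np.float64(44.0)), (np.float64(36.5), np.float64(541.5), np.float64(351.1), np.float64(40.9)), (np.float64(36.45), np.float64(541.0), np.float64(350.7), np.float64(39.6)), (np.float64(36.16), np.float64(541.4), np.float64(350.6), np.float64(132.6)), (np.float64(36.14), np.float64(541.8), np.float64(350.7), np.float64(134.4))]
```

View pics/c5.png

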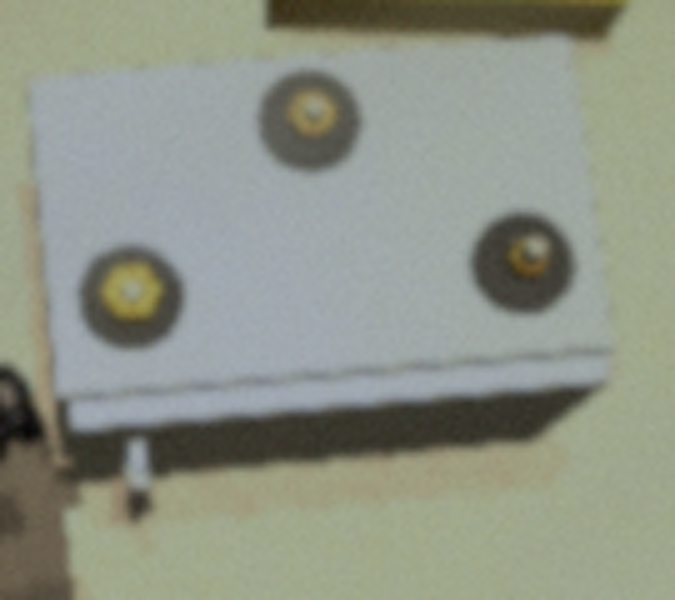

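View pics/c6.png

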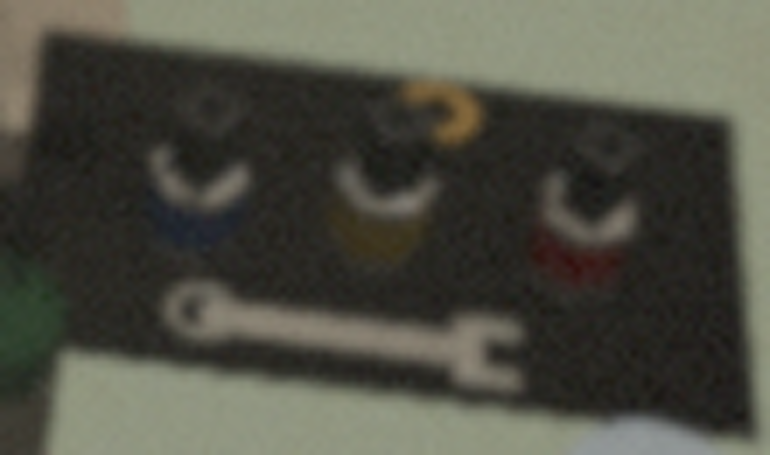

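The door now sits flush. Red's neck yaw is about 42–52°, but the hex phase is ambiguous, so I do a finer fit with a full face model.

```bash
cat > fit2.py <<'E'
from h import *
from scipy.optimize import minimize
def model(n,x,y,a,z0,u0,v0,r,K=6):
    C=ray(n,[[256,192]])[0]; L=np.zeros((2*r*K,2*r*K),np.uint8); k=0
    def tr(X): return np.round(((proj(n,X)-[u0,v0]+.5)*K-.5)*16).astype(np.int32)
    def ring(m,R,z,ph):
        t=a+ph+np.arange(m)*2*np.pi/m; return np.c_[x+R*np.cos(t),y+R*np.sin(t),np.full(m,z)]
    for m,R,za,zb in((6,38/3**.5,z0,z0+45),(4,12*2**.5,z0+45,z0+85)):
        A,B=ring(m,R,za,np.pi/m),ring(m,R,zb,np.pi/m)
        for i in range(m):
            j=(i+1)%m; mid=(A[i]+A[j])/2; nn=mid[:2]-[x,y]; k+=1
            if nn@(C[:2]-mid[:2])>0:
                if m==6: # band on the lower part has its own colour: split
                    M=A*.5+B*.5; cv2.fillConvexPoly(L,tr([A[i],A[j],B[j],B[i]]),k,shift=4)
                else: cv2.fillConvexPoly(L,tr([A[i],A[j],B[j],B[i]]),k,shift=4)
        k+=1; cv2.fillConvexPoly(L,tr(B),k,shift=4)
    cols=[]
    for v in np.unique(L):
        cols.append(cv2.resize(cv2.GaussianBlur((L==v).astype(np.float32),(0,0),.7*K),(2*r,2*r),interpolation=cv2.INTER_AREA).ravel())
    return np.array(cols).T
def sse(n,im,p,a,z0,box):
    u0,v0,r=box; I=im[v0:v0+2*r,u0:u0+2*r].reshape(-1,3).astype(np.float32)
    M=model(n,p[0],p[1],a,z0,u0,v0,r); c=np.linalg.lstsq(M,I,rcond=None)[0]
    return ((I-M@c)**2).sum()
def prof(n,im,x,y,yaws,z0=4,r=17):
    c=proj(n,[[x,y,z0+45]])[0]; box=(int(c[0])-r,int(c[1])-r,r); out=[]
    for a in yaws:
        m=minimize(lambda q:sse(n,im,q,np.radians(a),z0,box),[x,y],method="Nelder-Mead",options=dict(initial_simplex=[[x,y],[x+2,y],[x,y+2]],xatol=.1,fatol=50,maxiter=40))
        out.append((m.fun,*m.x))
    return np.array(out)
E
timeout 400 python3 - <<'E'
from fit2 import *
im={n:cv2.imread(f)[:,:,::-1] for n,f in(("top","pics/top0.png"),("scene","pics/s5.png"))}
ya=np.arange(0,180,6)
for nm,x,y in(("red",542,350.5),("yel",544.4,257.8),("blue",554,173.5)):
    P={n:prof(n,im[n],x,y,ya) for n in im}
    s=sum(P[n][:,0]/P[n][:,0].min() for n in P)
    o=np.argsort(s)[:7]
    for i in o: print(nm,ya[i],s[i].round(3),*[(P[n][i,0]/P[n][:,0].min()).round(3) for n in P],*[P[n][i,1:].round(1) for n in P])
E
```

```text
red 144 2.0 1.0 1.0 [542.4 349.6] [542.8 350. ]
red 150 2.019 1.019 1.001 [542.2 349.6] [542.9 350.2]
red 138 2.18 1.177 1.002 [542.5 349.8] [542.1 350.7]
red 156 2.237 1.234 1.003 [542.3 349.8] [543.4 349.6]
red 72 2.244 1.233 1.011 [542.1 350.2] [543.4 349.5]
red 60 2.25 1.245 1.004 [542.6 349.4] [542.3 350.2]
red 66 2.255 1.248 1.007 [542.4 350. ] [543.1 349.8]
yel 126 2.0 1.0 1.0 [544.3 257.1] [543.8 258. ]
yel 120 2.0 1.0 1.0 [544.8 257. ] [544.  257.8]
yel 114 2.014 1.012 1.002 [544.6 256.9] [543.7 258.1]
yel 132 2.02 1.018 1.002 [544.1 257.2] [544.1 258.1]
yel 108 2.037 1.03 1.007 [544.3 256.4] [543.8 257.7]
yel 12 2.041 1.03 1.011 [543.9 257.1] [544.3 258.3]
yel 18 2.042 1.034 1.008 [543.6 256.8] [543.6 258.2]
blue 54 2.0 1.0 1.0 [553.9 173. ] [553.7 173.8]
blue 60 2.011 1.006 1.004 [553.2 173. ] [554.2 173.8]
blue 48 2.012 1.009 1.003 [554.4 172.5] [553.7 173.8]
blue 42 2.036 1.024 1.012 [554.8 172.6] [553.8 174.1]
blue 66 2.039 1.024 1.015 [552.8 173.3] [554.3 173.6]
blue 150 2.051 1.034 1.017 [553.5 173. ] [554.9 173.9]
blue 144 2.052 1.033 1.019 [553.8 173. ] [553.8 173.8]
```

carry_out --deltas '[0,0,0,0.02,-0.0343,0,-1,0,0,0,0.02,-0.0343,0,-1,0,0,0,0.02,-0.0343,0,-1,0,0,0,0.02,-0.0343,0,-1,0,0,0,0.02,-0.0343,0,-1,0,0,0,0.02,-0.0343,0,-1,0,0,0,0.02,-0.0343,0,-1,0,0,-8.2,0,0,0.025,-1,0,0,-8.2,0,0,0.025,-1,0,0,-8.2,0,0,0.025,-1,0,0,-8.2,0,0,0.025,-1,0,0,0,0,0,0,-1]'

```text
clock: 8.18
eef_pos: [543.2, 342.0, 158.1]
tool_rot: [-3.14, 0.004, 0.991]
force: [0.4, -0.6, -0.4]
width: 85.1
gripper_force: 0.0
```

```bash
python3 - <<'E'
from h import *
to([542.5,350,75],57)
E
```

```text
at [543.2 342.  158.1] yaw 56.79 shift [ 6.7 -4.8 83. ] turn_z -0.21
```

carry_out --deltas '[0,0,0,0.0067,-0.0048,0,-1,0,0,0,0,0,0.02,-1,0,0,0,0,0,0.02,-1,0,0,0,0,0,0.02,-1,0,0,0,0,0,0.015,-1,0,0,0,0,0,0.008,-1,0,0,0,0,0,0,1,0,0,0,0,0,0,1,0,0,0,0,0,0,1,0,0,0,0,0,0,1,0,0,0,0,0,0,1]'

```text
clock: 9.55
eef_pos: [544.2, 352.4, 77.8]
tool_rot: [3.141, -0.001, 0.993]
force: [-0.5, -0.2, 4.2]
width: 23.2
gripper_force: 58.8
```

carry_out --deltas '[0,0,0,0,0,-0.01,1,0,0,0,0,0,-0.03,1,0,0,0,0,0,-0.04,1,0,0,0,0,0,-0.04,1,0,0,0,0,0,-0.04,1,0,0,0,0,0,-0.04,1,0,0,0,0,0,-0.025,1,0,0,6.9,0,0,0,1,0,0,6.9,0,0,0,1,0,0,6.9,0,0,0,1,0,0,0,0,0,0,1]'

```text
clock: 10.92
eef_pos: [543.3, 351.9, 302.0]
tool_rot: [3.141, 0.001, 0.633]
force: [0.0, 0.6, -0.9]
width: 23.3
gripper_force: 58.5
```

```bash
python3 - <<'E'
from h import *
to([623,-38.5,300],36.2)
print(ctrl.read_state()["width"])
print(plane("top",[[199,137]],170))
E
```

```text
at [543.3 351.9 302. ] yaw 36.29 shift [-166.8  361.9    2.2] turn_z 0.09
23.328518854365978
[[690.12851463  87.42694476 170.        ]]
```

carry_out --deltas '[0,0,0,-0.0152,0.0329,0,1,0,0,0,-0.0152,0.0329,0,1,0,0,0,-0.0152,0.0329,0,1,0,0,0,-0.0152,0.0329,0,1,0,0,0,-0.0152,0.0329,0,1,0,0,0,-0.0152,0.0329,0,1,0,0,0,-0.0152,0.0329,0,1,0,0,0,-0.0152,0.0329,0,1,0,0,0,-0.0152,0.0329,0,1,0,0,0,-0.0152,0.0329,0,1,0,0,0,-0.0152,0.0329,0,1,0,0,0,0,0,0,1]'

```text
clock: 12.42
eef_pos: [622.5, -43.6, 301.9]
tool_rot: [3.139, 0.002, 0.628]
force: [0.3, 0.3, -1.2]
width: 23.0
gripper_force: 58.6
```

```bash
python3 - <<'E'
from h import *
to([623,-38.5,300],36.2)
a=ctrl.get_image("scene"); b=ctrl.get_image("top")
A=cv2.resize(a[120:220,200:300],(400,400),interpolation=cv2.INTER_CUBIC);B=cv2.resize(b[100:200,200:300],(400,400),interpolation=cv2.INTER_CUBIC)
cv2.imwrite("pics/c7.png",np.hstack([A,B])[:,:,::-1])
for n in("scene","top"):
    for z in(228,313): print(n,z,proj(n,[[623,-38.5,z]]))
E
```

```text
at [622.5 -43.6 301.9] yaw 35.98 shift [ 3.4 -3.9  1.9] turn_z -0.22
scene 228 [[243.35137484 182.62414259]]
scene 313 [[243.73246521 159.35986152]]
top 228 [[250.92273871 158.78945248]]
top 313 [[251.96265636 148.41086239]]
```

View pics/c7.png

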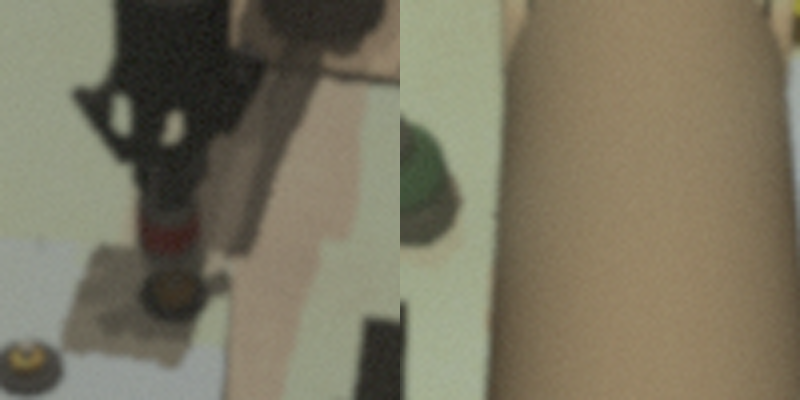

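```bash
cat > red.py <<'E'
from h import *
def redc(im,c,r=14):
    u,v=int(c[0])-r,int(c[1])-r; p=im[v:v+2*r,u:u+2*r].astype(float)
    w=np.clip(p[:,:,0]-np.maximum(p[:,:,1],p[:,:,2])-12,0,None); yy,xx=np.mgrid[v:v+2*r,u:u+2*r]
    return np.array([(w*xx).sum(),(w*yy).sum()])/w.sum(),w.sum(),(w>8).sum()
E
python3 - <<'E'
from red import *
from scipy.optimize import brentq,fsolve
s5=cv2.imread("pics/s5.png")[:,:,::-1]
c0,w,k=redc(s5,proj("scene",[[542.8,350,30]])[0],r=11); print(c0,w,k)
zb=brentq(lambda z:proj("scene",[[542.8,350,z]])[0,1]-c0[1],-30,80)-4; print("zb",zb,proj("scene",[[542.8,350,4+zb]]))
st=ctrl.read_state(); cs=[redc(ctrl.get_image("scene"),proj("scene",[[622.5,-43.6,245]])[0],r=13) for _ in range(3)]
print(cs)
c=np.mean([a[0] for a in cs],0); z=st["eef_pos"][2]-73.8+zb
p=fsolve(lambda q:proj("scene",[[q[0],q[1],z]])[0]-c,[622,-43]); print("socket scene",p,"tcp",st["eef_pos"].round(1))
E
```

```text
[366.6095679  231.94135802] 648.0 40
zb 6.790794403473658 [[366.0860574  231.94135802]]
[(array([243.73668189, 179.26636225]), np.float64(657.0), np.int64(38)), (array([244.05797101, 179.34299517]), np.float64(621.0), np.int64(33)), (array([244.06441224, 179.38164251]), np.float64(621.0), np.int64(37))]
socket scene [616.67815844 -38.07437721] tcp [622.3 -38.6 301.9]
```

carry_out --deltas '[0,0,0,0.004,0.001,0,1,0,0,0,0,0,0.014,1,0,0,0,0,0,0.01,1,0,0,0,0,0,0,1,0,0,0,0,0,0,1]'

```text
clock: 13.3
eef_pos: [626.5, -37.3, 278.0]
tool_rot: [3.142, 0.0, 0.632]
force: [-0.2, 0.6, -2.3]
width: 23.4
gripper_force: 58.6
```

```bash
python3 - <<'E'
from red import *
ims=[ctrl.get_image("scene").astype(np.float32) for _ in range(6)]
to([627,-37,276]); print(ctrl.read_state()["force"])
m=np.mean(ims,0); np.save("m8.npy",m)
a=cv2.resize(m[160:215,215:275],None,fx=10,fy=10,interpolation=cv2.INTER_CUBIC).clip(0,255)
# predicted outlines: boss (scene frame) and rim of socket if coaxial at z
b=cv2.convertScaleAbs(a)[:,:,::-1].copy()
cv2.imwrite("pics/c8.png",b)
E
```

```text
at [626.5 -37.2 278.3] yaw 36.2 shift [0.5 0.1 2.3] turn_z None
[ 0.51717048  0.16544208 -1.5294702 ]
```

View pics/c8.png

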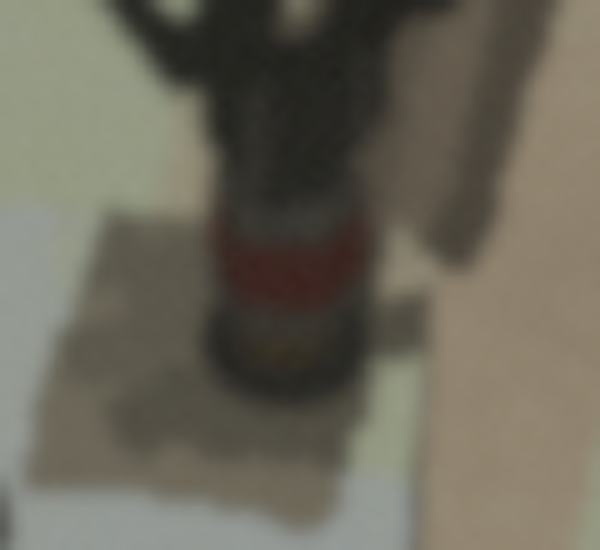

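```bash
python3 - <<'E'
from h import *
m=np.load("m8.npy")
for r in range(176,206): print(r,m[r,241:247].mean(0).round().astype(int), end=" | " if r%2==0 else "\n")
for nm,P in dict(bossfront=[650.2,-38.2,186],bossfootfront=[650.2,-38.2,180],nuttopfront=[625.2+13,-38.2,194],nutfoot=[638.2,-38.2,186],rimfront=[625.2+20,-38.2,204.5],shoulder=[645.2,-38.2,249.5]).items(): print(nm,proj("scene",[P])[0].round(2))
for r in(182,185,188): print(r,m[r,228:262].mean(1).round().astype(int))
E
```

```text
176 [41 40 36] | 177 [40 40 35]
178 [41 41 36] | 179 [44 43 38]
180 [49 48 42] | 181 [56 54 48]
182 [57 55 50] | 183 [57 52 46]
184 [59 46 42] | 185 [60 41 36]
186 [61 39 34] | 187 [61 38 34]
188 [61 37 32] | 189 [60 39 34]
190 [59 43 38] | 191 [57 49 43]
192 [57 53 47] | 193 [56 52 44]
194 [56 50 41] | 195 [52 46 36]
196 [48 44 36] | 197 [43 41 36]
198 [42 42 36] | 199 [47 47 41]
200 [60 58 51] | 201 [73 70 61]
202 [80 77 66] | 203 [82 79 68]
204 [83 80 69] | 205 [89 85 73]
bossfront [241.48 199.96]
bossfootfront [241.46 201.45]
nuttopfront [242.31 195.01]
nutfoot [242.28 197.02]
rimfront [241.87 194.07]
shoulder [242.03 182.33]
182 [ 96  99 100  98  98  98  95  81  62  51  48  54  53  51  53  54  55  56
  55  55  49  48  48  57  69  84  96  97  92  84  76  69  68  67]
185 [ 85  85  86  84  84  84  81  73  59  46  45  45  45  45  46  45  45  46
  46  45  43  41  44  52  69  94 117 124 117 108  94  79  71  75]
188 [ 85  84  85  85  86  84  82  75  63  52  46  43  44  43  45  44  43  41
  44  44  44  45  50  60  82 108 120 121 119 117 121 123 125 124]
```

carry_out --deltas '[0,0,0,-0.0005,0.001,0.003,1,0,0,0,0,0,0.003,1,0,0,0,0,0,0.003,1,0,0,0,0,0,0.003,1,0,0,0,0,0,0.002,1,0,0,0,0,0,0,1]'

```text
clock: 14.35
eef_pos: [626.7, -38.2, 267.0]
tool_rot: [3.141, -0.002, 0.632]
force: [-5.4, 1.2, 15.1]
width: 22.9
gripper_force: 60.8
```

carry_out --deltas '[0,0,0,-0.0008,-0.0006,0,1,0,0,0,0,0,0,1,0,0,0,-0.0008,-0.0006,0,1,0,0,0,0,0,0,1]'

```text
clock: 14.85
eef_pos: [626.1, -38.2, 267.2]
tool_rot: [3.138, -0.004, 0.632]
force: [-1.7, -0.2, 13.1]
width: 22.9
gripper_force: 60.4
```

carry_out --deltas '[0,0,0,-0.0008,-0.0006,0,1,0,0,0,0,0,0,1,0,0,0,-0.0008,-0.0006,0,1,0,0,0,0,0,0,1]'

```text
clock: 15.35
eef_pos: [625.6, -38.3, 267.3]
tool_rot: [3.136, -0.007, 0.632]
force: [1.3, -0.0, 10.5]
width: 23.1
gripper_force: 60.1
```

carry_out --deltas '[0,0,0,0,0,-0.003,1,0,0,0,0,0,-0.003,1,0,0,0,0.0014,0.001,0,1,0,0,0,0,0,0,1]'

```text
clock: 15.85
eef_pos: [624.0, -38.2, 269.5]
tool_rot: [-3.141, 0.001, 0.632]
force: [-0.5, -0.6, -0.9]
width: 23.0
gripper_force: 58.7
```

```bash
python3 - <<'E'
from h import *
to([625,-38.2,267],36.2);s=ctrl.read_state();print(s["force"],s["torque"],s["tool_rot"])
E
```

```text
at [624.  -38.2 269.5] yaw 36.21 shift [0.8 0.6 2.5] turn_z 0.01
[-0.52843898 -0.62937515 -0.88480554] [ 0.05419106 -0.02481241  0.03794027] [-3.14084493e+00  9.72572082e-04  6.31975702e-01]
```

carry_out --deltas '[0,0,0,0,0,0.002,1,0,0,0,0,0,0.002,1,0,0,0,0,0,0,1,0,0,0,0,0,0,1]'

```text
clock: 16.35
eef_pos: [624.3, -38.2, 266.0]
tool_rot: [-3.142, 0.0, 0.632]
force: [0.2, -0.6, -0.4]
width: 23.0
gripper_force: 58.7
```

carry_out --deltas '[0,0,0,0,0,0.002,1,0,0,0,0,0,0.002,1,0,0,0,0,0,0.001,1,0,0,0,0,0,0,1]'

```text
clock: 16.85
eef_pos: [624.2, -38.2, 260.9]
tool_rot: [-3.141, 0.0, 0.632]
force: [-0.3, 0.4, -2.2]
width: 23.5
gripper_force: 58.7
```

carry_out --deltas '[0,0,0,0,0,0.001,1,0,0,0,0,0,0.001,1,0,0,0,0,0,0.001,1,0,0,0,0,0,0,1,0,0,0,0,0,0,1]'

```text
clock: 17.48
eef_pos: [624.4, -38.2, 259.8]
tool_rot: [3.141, -0.001, 0.632]
force: [-3.0, 0.3, 8.2]
width: 23.1
gripper_force: 59.9
```

carry_out --deltas '[0,0,0,0,0,0.001,1,0,0,0,0,0,0,1,0,0,0,0,0,0,1]'

```text
clock: 17.85
eef_pos: [624.4, -38.2, 259.7]
tool_rot: [3.141, -0.001, 0.632]
force: [-4.6, -0.5, 13.6]
width: 23.4
gripper_force: 60.5
```

```bash
python3 - <<'E'
from h import *
s=ctrl.read_state();print(s["eef_pos"],s["force"],s["torque"],s["tool_rot"])
a=ctrl.get_image("scene"); b=ctrl.get_image("top")
A=cv2.resize(a[150:250,170:270],(400,400),interpolation=cv2.INTER_CUBIC);B=cv2.resize(a[190:260,285:395],(550,400),interpolation=cv2.INTER_CUBIC)[:,:400]
cv2.imwrite("pics/c9.png",np.hstack([A,B])[:,:,::-1])
E
```

```text
[624.42379838 -38.16663864 259.7466125 ] [-4.60876099 -0.46777518 13.59510743] [ 0.04349818  1.09530632 -0.01551821] [ 3.14053856e+00 -1.47792220e-03  6.31855655e-01]
```

View pics/c9.png

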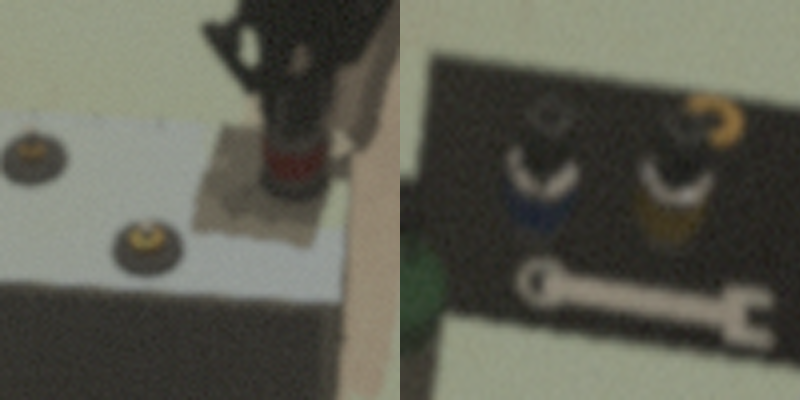

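The picture shows the red socket's rim on the boss at (293,190). Blue and yellow are standing on the mat at (543,190) and (675,200), and nothing else has moved. The measured height of 259.7 mm matches full seating (186 + 73.8), so I hand in.

```bash
python3 -c "
from cell import ctrl
print(ctrl.finish_job())"
```

```text
the job is handed in; nothing more can be done
None
```

I handed the job in with the door shut on its catch and the red socket held fully seated on the catch nut; yellow and blue were never tried, since red was first and fit, and still stand on the mat, though the hand-in returned no verdict.

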